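# Clamp a bush in the ratchet vice: three clicks and hold

### The job

Take the brass bush out of its compartment in the blue parts box and stand it upright on the bed of the grey ratchet vice, between the V jaw and the rubber pad, and let go of it; leave the other bushes where they stand. Then swing the vice's red-handled lever from its rest, feel for the clicks and stop seated in the notch after the third click, never going over a fourth. The lever springs back when let go, so finish while still holding it there, with the bush clamped upright.

Things in the scene. Friction and masses are not known exactly. Their poses are not given: they have to be found in the camera images.
- bush_brass_center (a point): The brass bush to be clamped: a plain upright cylinder, 18 mm in diameter, 44 mm tall, 80 g, dark bore on its top. Point: its centre, half-way up (22 mm above its underside); z along its axis.
- bush_black_center (a point): Black plastic bush of the same size in another compartment; must stay there. Point: its centre.
- bush_white_center (a point): White plastic bush of the same size in another compartment; must stay there. Point: its centre.
- bush_green_center (a point): Green plastic bush of the same size in another compartment; must stay there. Point: its centre.
- parts_box: Blue open box fixed to the bench, 76 (x) x 252 (y) x 16 mm high, floor 4 mm, walls 4 mm, with three partitions making a row of four compartments 62 mm apart along its y; one bush stands upright in each, in any order, and rises 32 mm above the walls. Origin: centre of the underside.
- vice: Grey ratchet vice fixed to the bench; plate 140 (x) x 220 (y) x 12 mm, its top is the bed. Origin on the underside; at yaw 0 x points away from the robot, y left. Fixed steel V jaw at the -y end; a moving jaw with black sprung rubber pad comes towards it along -y as the lever swings; jaws rise 16 mm above the bed. Pivot at (20, 60) mm. Highest point: handle top, 100 mm above the bench.
- nest (a point): Where to stand the bush: point on the bed (12 mm above the bench) mid-way in the open gap between V jaw and pad. At lever rest the bush has 7 mm of play either way along the vice's y; a few mm off in x is centred by the V. The pad later pushes it 7 mm in -y into the V (seated axis at (20, -65) mm in the vice's frame) and presses with 2 to 7 N at the third notch.
- pivot (a point): Point on the lever's vertical pivot axis, at the height of the middle of the handle (82 mm above the bench). Axes parallel to the vice's.
- lever_grip (a point): Middle of the lever's red upright round handle: 18 mm in diameter, from 54 to 100 mm above the bench, 105 mm from the pivot axis; pinch it from above. Beneath is the flat steel arm, top 54 mm above the bench. It moves in a level circle about the pivot, anticlockwise from above; at rest it lies 130 degrees (from x towards y) from the pivot in the vice's frame. Local x: pivot to handle.
- lever (a joint): Lever angle in rad: 0 at rest, grows anticlockwise (from above) to 1.5. A spring pushes it back: 6 to 9 N at the handle. At each tooth the push needed rises 3 to 5 N, then drops 3 to 9 N as it clicks over (the first is softest); mid-notch is 0.14 rad on. Clicks are 0.28 rad (29 mm at the handle) apart. The ring's setting varies: first click at 0.16 to 0.44, third at 0.72 to 1.00, a fourth 0.28 later.
- roller (a point): Brass pawl roller (8 mm in diameter) under the lever arm, 41 mm from the pivot, which rides over the click ring's teeth. Point: its centre.
- notch3 (a point): Where the roller's centre stands when seated in the third notch of the click ring (the toothed steel disc, 78 mm in diameter, under the lever). Notches are 11 mm apart along the circle. The ring does not turn with the lever. Local y points forward along the lever's swing.

How it is judged:
On the way:
1. the brass bush stands upright on the vice's bed between the jaws, let go, with the lever still at rest (x of bush_brass_center in the frame of vice between 0.008 and 0.032 m and y of bush_brass_center in the frame of vice between -0.07 and -0.046 m and z of bush_brass_center in the frame of vice between 0.03 and 0.038 m and angle between bush_brass_center's own z axis and vertical below 0.12 rad and contact force between the fingers and bush_brass below 0.05 N and linear speed of bush_brass below 0.02 m/s and value of joint lever below 0.1 rad), for 0.2 s.
At the end, for the whole second after the job is handed in: Gripper holds the lever still (contact over 0.5 N), roller within 3.2 mm of the third notch; brass bush upright (0.12 rad) on the bed in the V (8 mm across, 5 mm along), pad pressing it over 0.8 N, not touched by the fingers; other bushes within 15 mm of their starts (distance between roller and notch3 below 0.0032 m and contact force between the fingers and lever above 0.5 N and velocity of joint lever between -0.1 and 0.1 rad/s and x of bush_brass_center in the frame of vice between 0.012 and 0.028 m and y of bush_brass_center in the frame of vice between -0.07 and -0.06 m and z of bush_brass_center in the frame of vice between 0.03 and 0.038 m and angle between bush_brass_center's own z axis and vertical below 0.12 rad and contact force between bush_brass and jaw_pad above 0.8 N and contact force between the fingers and bush_brass below 0.05 N and distance of each of bush_black_center, bush_white_center, bush_green_center from where it was at the start of the episode below 0.015 m); the arm keeps its last pose, push and grip.
It fails at once if the lever is taken over the fourth click (y of roller in the frame of notch3 above 0.0075 m).
It fails at once if another bush is shoved or taken from its place (distance of any of bush_black_center, bush_white_center, bush_green_center from where it was at the start of the episode above 0.03 m).
It also fails if it takes over 67 s, if anything falls off the work surface, if the arm or the gripper's body presses on something with over 40 N, if the wrist force passes 120 N, or if a joint passes its speed limit or range.

### The arm

A 7-joint arm with a two-finger parallel gripper is mounted at the origin on a cart in front of the work surface, level with it; the furniture and walls round the work are solid. World frame = base frame: x ahead of the robot, y to its left, z up, the work surface at z = 0. Lengths are in m, angles in rad, forces in N, time in s.
With the tool pointing down it reaches from about 0.4 to 0.9 m from the base axis. Payload 5.6 kg.
Tool frame: the origin (TCP) lies at the very end of the fingers, on their centre line; the grasp point (between the pads) lies 19 mm behind it; z points along the fingers, y is the direction in which the jaws open and shut (so a half turn about z gives the same grasp; the last joint's range is limited). The gripper opens to 92 mm and grips with 3 to 60 N. Pads are 20 mm wide; open, the fingers measure 128 mm over their backs; the gripper's body (75 mm by 189 mm) begins 69 mm behind the grasp point.
Start: joints at [-1.283, 0.468, -0.012, 1.603, 0.006, 1.071, -0.056], TCP at [0.211, 0.615, 0.215] pointing down, gripper open.
Joint ranges: [-2.53, 2.53], [-0.31, 2.02], [-1.57, 1.55], [0.28, 2.44], [-1.29, 4.43], [0.15, 1.84], [-2.92, 2.92]. Speed limits (rad/s): [2.57, 2.57, 3.14, 3.14, 3.14, 3.14, 3.14].

### API

Orientations are given as [roll, pitch, yaw] about the fixed x, y, z axes, in that order (R = Rz(yaw) Ry(pitch) Rx(roll)).
In Python, from bench import ctrl gives the robot as it stands. The module is installed in compiled form; this text tells all that it offers.
- The arm moves only by the shell command python3 -m crank 'ROWS' [FORCE]. ROWS is JSON, a list of rows, each an object with "travel": the shift along the tool's x, y, z normalised to -1 to 1, where 1 is 100 mm, a list of three; "angular": the turn, a rotation vector about the tool's x, y, z normalised to -1 to 1, where 1 is 180 degrees, a list of three; "claw": the opening, from -1 (shut) to 1 (fully open). A call has 1 to 10 rows; each row is the pose to reach, as a shift and turn from the pose commanded when the call began, along the tool's axes at that moment, turning the shorter way round; what a row does not reach only later rows make up. A row lasts 1/12 s, in which the tool goes at most 41.7 mm and 7.16 degrees, less where a joint would pass 70% of its speed; a pose out of reach is approached as far as the arm can. A call with a number of a shift or a turn outside -1 to 1 is refused whole. A call with a gripper value outside its range is refused whole. The fingers move at their own pace and stop on an object; FORCE is the grip in N (left out, the last holds). Time passes only in rows, so rows that repeat a pose let the fingers close. It gives the time, the measured TCP pose, the force and the opening at its end, in the units of the state.
- ctrl.read_state(): the state, without advancing time (a new reading comes with each control period).
- ctrl.read_camera(name): name is "scene" or "side" or "wrist"; returns a dict with "frame" (384x512x3 uint8, blue, green, red), "range_z" (384x512 float32, m along the optical axis (not along the pixel's ray), 0 where there is no reading), "fovy" (degrees; the focal length in pixels is half the picture's height over the tangent of half this angle, whatever the lens; pixels are square), "cx", "cy" (the principal point, pixels), "xyz" and "orientation" of the camera in the world. Camera axes: x right, y down, z forward; pixel columns grow to the right and rows downward; lengths in m; the calibration is good to about 2 mm. A picture is of the moment at which its call begins.
- ctrl.hand_in(): hands the job in, once; it reports no verdict.
The state is a dict: "time_s": time; "qpos": joint angles; "joint_vel": joint speeds; "tau": joint torques, N m; "eef_pos": TCP position; "tcp_rot": TCP orientation; "wrist_force": force on the tool from outside, world axes, zero at the start; "moment": the same for the moment, N m; "gripper_width": finger opening in m.
Only numpy, scipy, OpenCV 4.12 (cv2) and the standard library are available. Lean on these libraries where they do the work, as an engineer would, in place of code of your own. Each camera call takes 0.05 s, during which the arm holds its last target. There are 200 camera calls.

## Working session

There is one attempt and no reset: what is moved stays moved. The work goes in short steps, Python scripts to look and compute and a shell command to move; the robot and the scene stay as the last step left them, time stands still between calls to the robot, and variables do not carry over. Pictures are saved under pics/ and viewed, about 8 in all and at most 12, crops included, and the job is handed in when it is done.

```bash
mkdir -p pics
cat > h.py <<'E'
import numpy as np, cv2
from bench import ctrl
from scipy.spatial.transform import Rotation as R
def rot(o):
    o=np.array(o); 
    return o if o.shape==(3,3) else (R.from_euler('xyz',o).as_matrix() if o.size==3 else R.from_quat(o).as_matrix())
def cloud(c):
    h,w=c['range_z'].shape; f=h/2/np.tan(np.radians(c['fovy'])/2)
    v,u=np.mgrid[:h,:w]; z=c['range_z']
    P=np.stack([(u-c['cx'])/f*z,(v-c['cy'])/f*z,z],-1)
    W=P@rot(c['orientation']).T+np.array(c['xyz']); W[z==0]=np.nan
    return W
def snap(n,save=None):
    c=ctrl.read_camera(n)
    if save: cv2.imwrite('pics/'+save,c['frame'])
    return c,cloud(c)
def st():
    s=ctrl.read_state(); print({k:np.round(s[k],4).tolist() for k in('time_s','eef_pos','tcp_rot','wrist_force','gripper_width')}); return s
def rel(s,p):  # world shift -> tool axes, units of 100mm
    return rot(s['tcp_rot']).T@(np.array(p)-s['eef_pos'])*10
E
python3 - <<'E'
from h import *
s=st(); print(s['qpos'])
ims=[]
for n in('scene','side','wrist'):
    c,W=snap(n); np.save(n+'.npy',W); cv2.imwrite(f'pics/{n}0.png',c['frame']); print(n,c['xyz'],c['orientation'],c['fovy'])
E
```

```text
{'time_s': 0.0, 'eef_pos': [0.211, 0.6142, 0.2136], 'tcp_rot': [-3.1399, 0.0001, 2.8107], 'wrist_force': [-0.1561, 0.6295, -0.4191], 'gripper_width': 0.0918}
[-1.28297922  0.46836135 -0.01161765  1.60364036  0.00603529  1.07137216
 -0.05632831]
scene [-0.26759467  0.42689744  0.70605588] [-2.16803777  0.00723994 -2.08852589] 42.64110943710563
side [ 0.06958307 -0.60700339  0.7146955 ] [-2.28033291 -0.01670017 -0.63913893] 54.86649793187282
wrist [0.13875697 0.63810599 0.38336921] [2.87044115e+00 1.48375974e-03 1.23922199e+00] 63.49242869518866
```

View pics/scene0.png

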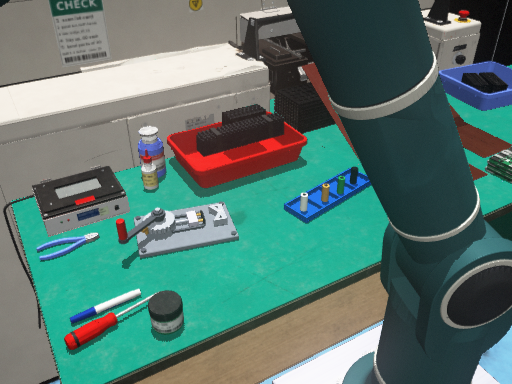

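View pics/side0.png

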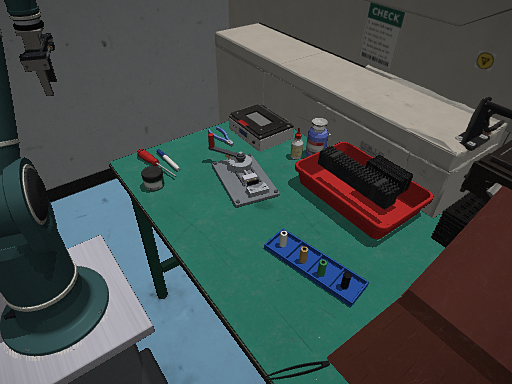

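Scene and side views agree. The box order is white, brass, green, black, with brass at about (326,192) in scene and (304,255) in side. The vice is in the middle, and its red handle is at (122,230) in scene and (211,142) in side.

Run:
```python
from h import *
for n in('scene','side'):
    W=np.load(n+'.npy'); img=cv2.imread(f'pics/{n}0.png'); hsv=cv2.cvtColor(img,cv2.COLOR_BGR2HSV).astype(int)
    b=img.astype(int)
    H,S,V=hsv[...,0],hsv[...,1],hsv[...,2]; Z=W[...,2]
    print(n)
    # blue box
    if n=='scene': roi=(slice(165,225),slice(275,380)); hr=(slice(212,246),slice(112,132)); vr=(slice(195,260),slice(128,243))
    else: roi=(slice(222,310),slice(255,375)); hr=(slice(130,152),slice(203,219)); vr=(slice(145,210),slice(208,282))
    m=(abs(H[roi]-112)<10)&(S[roi]>150)&(Z[roi]>0.008)&(Z[roi]<0.025)
    p=W[roi][m][:,:2].astype(np.float32); r=cv2.minAreaRect(p); print('box',m.sum(),r)
    t=(Z[roi]>0.042)&(Z[roi]<0.056); k,l=cv2.connectedComponents(t.astype(np.uint8))
    for i in range(1,k):
        q=W[roi][l==i]
        if len(q)>5: print(' top',len(q),np.median(q,0).round(4),b[roi][l==i].mean(0).round())
    m=((H[hr]<8)|(H[hr]>172))&(S[hr]>150)&(Z[hr]>.05)&(Z[hr]<.12)
    q=W[hr][m]; print('handle',len(q),q.mean(0),q.min(0),q.max(0)); q=q[q[:,2]>0.096]; print(' htop',len(q),q.mean(0) if len(q) else '')
    m=(S[vr]<60)&(Z[vr]>0.007)&(Z[vr]<0.017)
    p=W[vr][m][:,:2].astype(np.float32); r=cv2.minAreaRect(p); print('plate',m.sum(),r); print(cv2.boxPoints(r))
```

```text
scene
box 612 ((0.5256772041320801, -0.24234022200107574), (0.08092136681079865, 0.2560168504714966), 11.501200675964355)
 top 28 [ 0.5397 -0.3264  0.0466] [48. 46. 28.]
 top 33 [ 0.5209 -0.2698  0.0469] [ 82. 138.  40.]
 top 36 [ 0.5124 -0.2167  0.046 ] [ 88. 142. 162.]
 top 37 [ 0.5051 -0.1466  0.0476] [191. 194. 189.]
handle 159 [0.55240837 0.27368969 0.08131915] [0.5457426  0.26540033 0.05552303] [0.56803409 0.28077643 0.10087713]
 htop 36 [0.55589995 0.27313647 0.09881915]
plate 2530 ((0.6014639139175415, 0.12760953605175018), (0.22695313394069672, 0.18233637511730194), 77.26219940185547)
[[ 0.48751903  0.03702736]
 [ 0.66536796 -0.00317594]
 [ 0.7154088   0.21819171]
 [ 0.53755987  0.25839502]]
side
box 813 ((0.527347207069397, -0.24492520093917847), (0.07973531633615494, 0.25282442569732666), 11.726396560668945)
 top 7 [ 0.6969 -0.2707  0.054 ] [12. 13. 64.]
 top 35 [ 0.507  -0.1533  0.0459] [133. 139. 142.]
 top 40 [ 0.5138 -0.2203  0.0455] [ 59. 102. 127.]
 top 46 [ 0.5212 -0.2746  0.046 ] [55. 93. 42.]
 top 48 [ 0.5406 -0.3318  0.046 ] [24. 23. 23.]
handle 71 [0.55667356 0.26554023 0.07951658] [0.55033134 0.25861004 0.05440709] [0.56449617 0.2778943  0.10006271]
 htop 12 [0.55897847 0.26913515 0.0979497 ]
plate 1451 ((0.6283799409866333, 0.13630017638206482), (0.26848161220550537, 0.22192372381687164), 76.52763366699219)
[[ 0.4891965   0.03160484]
 [ 0.7050135  -0.02009813]
 [ 0.76756334  0.24099551]
 [ 0.55174637  0.2926985 ]]
```

View pics/wrist0.png

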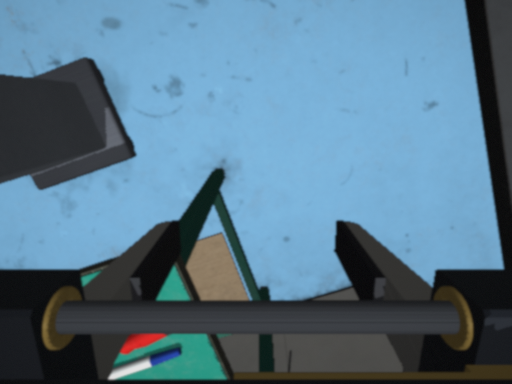

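```bash
python3 -m crank '[{"travel":[-1,-0.8,0],"angular":[0,0,0.39],"claw":0},{"travel":[-1,-0.8,0],"angular":[0,0,0.39],"claw":0},{"travel":[-1,-0.8,0],"angular":[0,0,0.39],"claw":0},{"travel":[-1,-0.8,0],"angular":[0,0,0.39],"claw":0},{"travel":[-1,-0.8,0],"angular":[0,0,0.39],"claw":0},{"travel":[-1,-0.8,0],"angular":[0,0,0.39],"claw":0},{"travel":[-1,-0.8,0],"angular":[0,0,0.39],"claw":0},{"travel":[-1,-0.8,0],"angular":[0,0,0.39],"claw":0},{"travel":[-1,-0.8,0],"angular":[0,0,0.39],"claw":0},{"travel":[-1,-0.8,0],"angular":[0,0,0.39],"claw":0}]'
python3 -m crank '[{"travel":[-1,1,0],"angular":[0,0,0.075],"claw":0},{"travel":[-1,1,0],"angular":[0,0,0.075],"claw":0},{"travel":[-1,1,0],"angular":[0,0,0.075],"claw":0},{"travel":[-1,1,0],"angular":[0,0,0.075],"claw":0}]'
for i in 1 2 3; do python3 -m crank '[{"travel":[-0.98,0.87,-0.13],"angular":[0,0,0],"claw":0},{"travel":[-0.98,0.87,-0.13],"angular":[0,0,0],"claw":0},{"travel":[-0.98,0.87,-0.13],"angular":[0,0,0],"claw":0},{"travel":[-0.98,0.87,-0.13],"angular":[0,0,0],"claw":0}]'; done
python3 - <<'E'
from h import *
st()
c,W=snap('wrist','w1.png'); np.save('w1.npy',W); print(c['xyz'],c['orientation'])
E
```

```text
time_s: 0.98
eef_pos: [0.2796, 0.5064, 0.2143]
tcp_rot: [-3.141, 0.001, 1.579]
wrist_force: [-0.8, 0.1, 0.4]
gripper_width: 0.046
time_s: 1.32
eef_pos: [0.3855, 0.4031, 0.2147]
tcp_rot: [3.139, 0.002, 1.343]
wrist_force: [0.0, -0.6, 0.0]
gripper_width: 0.0462
time_s: 1.65
eef_pos: [0.4486, 0.2861, 0.2285]
tcp_rot: [3.139, 0.001, 1.34]
wrist_force: [0.2, -0.5, 0.5]
gripper_width: 0.0459
time_s: 1.98
eef_pos: [0.5114, 0.1712, 0.2417]
tcp_rot: [3.138, 0.001, 1.34]
wrist_force: [0.8, 0.0, 0.3]
gripper_width: 0.0462
time_s: 2.32
eef_pos: [0.5741, 0.0562, 0.2546]
tcp_rot: [3.138, 0.003, 1.34]
wrist_force: [0.5, -0.4, 0.6]
gripper_width: 0.0461
{'time_s': 2.3167, 'eef_pos': [0.5741, 0.0562, 0.2546], 'tcp_rot': [3.1375, 0.0028, 1.3402], 'wrist_force': [0.4939, -0.3563, 0.5869], 'gripper_width': 0.0461}
[0.58983637 0.12933821 0.42409957] [ 2.86780695 -0.00408656 -0.23127332]
```

View pics/w1.png

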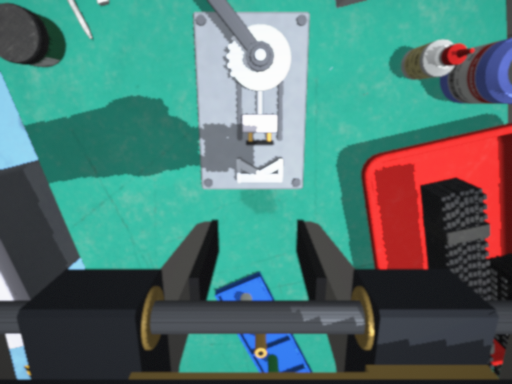

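The wrist view shows the plate corners at about (195,12), (310,12), (303,188) and (203,188). The pivot is at (261,54), the pad at (260,142), and the V jaw at (260,170).

Run:
```python
from h import *
W=np.load('w1.npy'); img=cv2.imread('pics/w1.png'); hsv=cv2.cvtColor(img,cv2.COLOR_BGR2HSV)
roi=(slice(0,215),slice(180,330)); Z=W[roi][...,2]
m=(hsv[roi][...,1]<70)&(Z>0.006)&(Z<0.018)
p=W[roi][m][:,:2].astype(np.float32); r=cv2.minAreaRect(p); print(r,Z[m].mean()); B=cv2.boxPoints(r); print(B)
c=np.array(r[0]); 
e=[B[(i+1)%4]-B[i] for i in range(4)]; L=max(e,key=lambda v:np.linalg.norm(v)); L=L/np.linalg.norm(L); L*=np.sign(L[1])
yaw=np.arctan2(L[1],L[0])-np.pi/2
ex=np.array([np.cos(yaw),np.sin(yaw)]); ey=np.array([-ex[1],ex[0]])
V=(W[...,:2]-c)@np.stack([ex,ey],1)
print('yaw',np.degrees(yaw))
for n,(u,v) in dict(pivot=(261,54),pad=(260,142),vapex=(261,170),nest=(260,155),jawtopL=(240,165),jawR=(280,165)).items(): print(n,W[v,u].round(4),V[v,u].round(4))
piv=c+.02*ex+.06*ey; print('pivot',piv,'nest',c+.02*ex-.058*ey,'rest handle',piv+.105*np.array([np.cos(yaw+np.radians(130)),np.sin(yaw+np.radians(130))]))
# jaws: points above 24mm
for nm,(a,b) in dict(V=((150,200),(225,300)),pad=((110,150),(225,300))).items():
    rr=(slice(*a),slice(*b)); mm=(W[rr][...,2]>.024)&(W[rr][...,2]<.034); q=V[rr][mm]; print(nm,len(q),q.min(0),q.max(0))
```

```text
((0.58306884765625, 0.1256013810634613), (0.21894708275794983, 0.13949993252754211), 76.78981018066406) 0.011758157402669235
[[0.4901473  0.03496425]
 [0.62595576 0.00308516]
 [0.6759904  0.21623851]
 [0.54018193 0.2481176 ]]
yaw -13.210186
pivot [0.6067 0.1768 0.0642] [0.0113 0.0552]
pad [0.5838 0.0807 0.0255] [ 0.0109 -0.0435]
vapex [0.5768 0.045  0.0265] [ 0.0123 -0.0799]
nest [0.5796 0.0619 0.0103] [ 0.0112 -0.0628]
jawtopL [0.5518 0.0581 0.0281] [-0.015  -0.0729]
jawR [0.6023 0.0463 0.0287] [ 0.0368 -0.0728]
pivot [0.61625105 0.1794432 ] nest [0.58928522 0.06456568] rest handle [0.56892557 0.27317312]
V 853 [-0.01936103 -0.09640474] [ 0.04004526 -0.06410275]
pad 707 [-0.01057439 -0.04611891] [ 0.0324517  -0.00980628]
```

```bash
for i in 1 2; do python3 -m crank '[{"travel":[-0.94,0.01,0.3],"angular":[0,0,0],"claw":0},{"travel":[-0.94,0.01,0.3],"angular":[0,0,0],"claw":0},{"travel":[-0.94,0.01,0.3],"angular":[0,0,0],"claw":0}]'; done
python3 -m crank '[{"travel":[-0.94,0.01,0.3],"angular":[0,0,-0.138],"claw":0},{"travel":[-0.94,0.01,0.3],"angular":[0,0,-0.138],"claw":0},{"travel":[-0.94,0.01,0.3],"angular":[0,0,-0.138],"claw":0},{"travel":[-0.94,0.01,0.3],"angular":[0,0,-0.138],"claw":0},{"travel":[-0.94,0.01,0.3],"angular":[0,0,-0.138],"claw":0},{"travel":[-0.94,0.01,0.3],"angular":[0,0,-0.138],"claw":0}]'
python3 - <<'E'
from h import *
s=st()
c,W=snap('wrist','w2.png'); np.save('w2.npy',W)
t=((W[...,2]>0.042)&(W[...,2]<0.055)); k,l,S,C=cv2.connectedComponentsWithStats(t.astype(np.uint8))
for i in range(1,k):
    q=W[l==i]
    if len(q)>30: print(len(q),C[i].round(),((q.min(0)+q.max(0))/2).round(4),np.ptp(q,0).round(4),c['frame'][l==i].mean(0).round(), rel(s,(q.min(0)+q.max(0))/2).round(3))
E
```

```text
time_s: 2.62
eef_pos: [0.5492, -0.0318, 0.222]
tcp_rot: [-3.139, 0.002, 1.346]
wrist_force: [-0.5, -1.2, -0.4]
gripper_width: 0.0459
time_s: 2.87
eef_pos: [0.5295, -0.1235, 0.1921]
tcp_rot: [-3.139, 0.002, 1.345]
wrist_force: [-0.6, 0.0, -0.7]
gripper_width: 0.0462
time_s: 3.37
eef_pos: [0.5128, -0.2102, 0.1633]
tcp_rot: [3.142, -0.001, 1.782]
wrist_force: [0.7, 0.5, 0.1]
gripper_width: 0.0457
{'time_s': 3.3667, 'eef_pos': [0.5128, -0.2102, 0.1633], 'tcp_rot': [3.1416, -0.0013, 1.7822], 'wrist_force': [0.6601, 0.5144, 0.0542], 'gripper_width': 0.0457}
75 [498.  89.] [ 0.6958 -0.0831  0.0532] [0.0026 0.0362 0.0036] [15. 16. 79.] [0.857 2.055 1.102]
301 [267. 122.] [ 0.508  -0.1509  0.0463] [0.0172 0.017  0.0062] [191. 191. 184.] [0.588 0.077 1.171]
151 [472. 153.] [ 0.696  -0.1415  0.0498] [0.0038 0.0775 0.0105] [16. 17. 82.] [0.285 1.935 1.136]
269 [258. 193.] [ 0.5145 -0.219   0.0462] [0.0176 0.0172 0.0082] [132. 199. 212.] [-0.091 -0.002  1.171]
88 [442. 229.] [ 0.697  -0.2131  0.0493] [0.0057 0.0517 0.0113] [17. 18. 84.] [-0.416  1.794  1.139]
248 [255. 245.] [ 0.5225 -0.2735  0.0456] [0.0174 0.0176 0.0066] [122. 181.  76.] [-0.641 -0.038  1.176]
157 [261. 295.] [ 0.5413 -0.3274  0.0455] [0.0172 0.0115 0.0069] [66. 52. 47.] [-1.208  0.033  1.176]
```

View pics/w2.png

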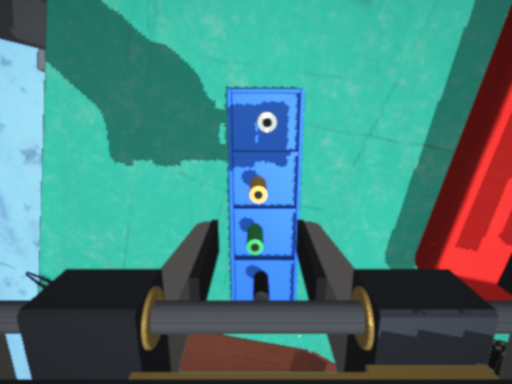

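Brass is at (258,193), clearly lined up between the fingers. I'll go down, grip and lift.

```bash
python3 -m crank '[{"travel":[-0.09,0,0.3],"angular":[0,0,0],"claw":0},{"travel":[-0.09,0,0.6],"angular":[0,0,0],"claw":0},{"travel":[-0.09,0,0.9],"angular":[0,0,0],"claw":0},{"travel":[-0.09,0,0.9],"angular":[0,0,0],"claw":0}]'
python3 -m crank '[{"travel":[0,0,0.25],"angular":[0,0,0],"claw":0},{"travel":[0,0,0.45],"angular":[0,0,0],"claw":0},{"travel":[0,0,0.515],"angular":[0,0,0],"claw":0},{"travel":[0,0,0.515],"angular":[0,0,0],"claw":0}]'
python3 -m crank '[{"travel":[0,0,0],"angular":[0,0,0],"claw":-1},{"travel":[0,0,0],"angular":[0,0,0],"claw":-1},{"travel":[0,0,0],"angular":[0,0,0],"claw":-1},{"travel":[0,0,0],"angular":[0,0,0],"claw":-1},{"travel":[0,0,0],"angular":[0,0,0],"claw":-1},{"travel":[0,0,0],"angular":[0,0,0],"claw":-1},{"travel":[0,0,0],"angular":[0,0,0],"claw":-1},{"travel":[0,0,0],"angular":[0,0,0],"claw":-1}]' 15
python3 -m crank '[{"travel":[0,0,-0.2],"angular":[0,0,0],"claw":-1},{"travel":[0,0,-0.5],"angular":[0,0,0],"claw":-1},{"travel":[0,0,-0.9],"angular":[0,0,0],"claw":-1},{"travel":[0,0,-0.9],"angular":[0,0,0],"claw":-1}]'
python3 -c "
from h import *
s=st();print(rel(s,[.5795,.0623,.1]))"
```

```text
time_s: 3.75
eef_pos: [0.5117, -0.2171, 0.0689]
tcp_rot: [-3.134, -0.005, 1.785]
wrist_force: [-0.7, 0.9, 0.0]
gripper_width: 0.0461
time_s: 4.08
eef_pos: [0.5144, -0.2194, 0.0218]
tcp_rot: [-3.14, -0.001, 1.784]
wrist_force: [0.0, -0.3, 0.6]
gripper_width: 0.0459
time_s: 4.75
eef_pos: [0.5152, -0.2207, 0.023]
tcp_rot: [3.14, 0.0, 1.783]
wrist_force: [0.3, -0.1, 6.7]
gripper_width: 0.0174
time_s: 5.08
eef_pos: [0.5181, -0.2227, 0.1182]
tcp_rot: [3.133, 0.005, 1.783]
wrist_force: [1.0, -0.3, -1.5]
gripper_width: 0.0179
{'time_s': 5.0833, 'eef_pos': [0.5181, -0.2227, 0.1182], 'tcp_rot': [3.1326, 0.005, 1.7825], 'wrist_force': [1.0449, -0.3139, -1.4845], 'gripper_width': 0.0179}
[2.65781742 1.19773828 0.17937361]
```

```bash
for i in 1 2; do python3 -m crank '[{"travel":[0.3,0.13,0],"angular":[0,0,0],"claw":-1},{"travel":[0.6,0.27,0],"angular":[0,0,0],"claw":-1},{"travel":[0.886,0.4,0],"angular":[0,0,0],"claw":-1}]'; done
python3 -m crank '[{"travel":[0.3,0.13,0],"angular":[0,0,0.03],"claw":-1},{"travel":[0.6,0.27,0],"angular":[0,0,0.06],"claw":-1},{"travel":[0.886,0.4,0],"angular":[0,0,0.1],"claw":-1},{"travel":[0.886,0.4,0],"angular":[0,0,0.141],"claw":-1},{"travel":[0.886,0.4,0],"angular":[0,0,0.141],"claw":-1},{"travel":[0.886,0.4,0],"angular":[0,0,0.141],"claw":-1},{"travel":[0.886,0.4,0],"angular":[0,0,0.141],"claw":-1}]'
python3 - <<'E'
from h import *
s=st()
c,W=snap('wrist','w3.png')
print(rel(s,[.5795,.0623,.0305]))
c,ex,ey=np.array([.5831,.1256]),np.array([.9735,-.2285]),np.array([.2285,.9735])
V=(W[...,:2]-c)@np.stack([ex,ey],1); Z=W[...,2]
m=(abs(V[...,0]-.011)<.06)&(abs(V[...,1]+.06)<.06)&(Z>.023)&(Z<.034)
for lo,hi,n in((-.11,-.066,'V'),(-.055,-.03,'pad')):
    q=V[m&(V[...,1]>lo)&(V[...,1]<hi)]; print(n,len(q),np.percentile(q,[1,99],axis=0).round(4).tolist())
m=(abs(V[...,0]-.011)<.03)&(abs(V[...,1]+.06)<.03)&(Z>.11)&(Z<.15); q=W[m]; print('heldtop',len(q),q.min(0) if len(q) else'',q.max(0) if len(q) else'')
E
```

```text
time_s: 5.33
eef_pos: [0.5348, -0.1245, 0.1121]
tcp_rot: [3.141, -0.0, 1.782]
wrist_force: [0.4, -0.2, -0.3]
gripper_width: 0.0175
time_s: 5.58
eef_pos: [0.5552, -0.0286, 0.1118]
tcp_rot: [-3.141, -0.0, 1.784]
wrist_force: [0.6, 0.8, -1.0]
gripper_width: 0.0175
time_s: 6.17
eef_pos: [0.5753, 0.0631, 0.1119]
tcp_rot: [-3.141, 0.001, 1.342]
wrist_force: [0.4, -0.7, -0.9]
gripper_width: 0.0175
{'time_s': 6.1667, 'eef_pos': [0.5753, 0.0631, 0.1119], 'tcp_rot': [-3.1413, 0.0009, 1.3416], 'wrist_force': [0.4025, -0.7179, -0.903], 'gripper_width': 0.0175}
[0.00237378 0.04320718 0.81382266]
V 962 [[-0.0194, -0.0894], [0.0399, -0.0666]]
pad 363 [[-0.0072, -0.0466], [0.0277, -0.0302]]
heldtop 3059 [0.55308063 0.05032566 0.11002996] [0.60015527 0.07766501 0.14998827]
```

View pics/w3.png

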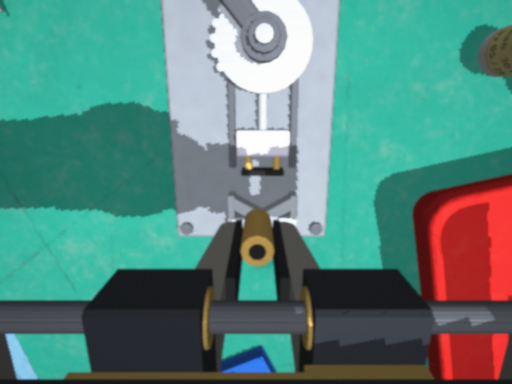

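The bush is held upright at (258,250), with the pad at (262,172) and the V at (262,205) just beyond it. I'll lower it now, with a 4 mm y correction.

```bash
python3 -m crank '[{"travel":[0,0.043,0.2],"angular":[0,0,0],"claw":-1},{"travel":[0,0.043,0.45],"angular":[0,0,0],"claw":-1},{"travel":[0,0.043,0.65],"angular":[0,0,0],"claw":-1},{"travel":[0,0.043,0.75],"angular":[0,0,0],"claw":-1},{"travel":[0,0.043,0.78],"angular":[0,0,0],"claw":-1},{"travel":[0,0.043,0.8],"angular":[0,0,0],"claw":-1},{"travel":[0,0.043,0.81],"angular":[0,0,0],"claw":-1},{"travel":[0,0.043,0.81],"angular":[0,0,0],"claw":-1}]'
```

```text
time_s: 6.88
eef_pos: [0.5807, 0.0635, 0.032]
tcp_rot: [3.14, -0.001, 1.34]
wrist_force: [-0.1, -1.4, -0.2]
gripper_width: 0.0174
```

```bash
python3 -m crank '[{"travel":[0,0,0.01],"angular":[0,0,0],"claw":-1},{"travel":[0,0,0.01],"angular":[0,0,0],"claw":-1},{"travel":[0,0,0.01],"angular":[0,0,0],"claw":-1}]'
python3 -m crank '[{"travel":[0,0,0.01],"angular":[0,0,0],"claw":-1},{"travel":[0,0,0.01],"angular":[0,0,0],"claw":-1},{"travel":[0,0,0.01],"angular":[0,0,0],"claw":-1}]'
```

```text
time_s: 7.13
eef_pos: [0.5808, 0.0637, 0.0311]
tcp_rot: [3.14, -0.001, 1.341]
wrist_force: [0.0, -1.1, 2.8]
gripper_width: 0.0173
time_s: 7.38
eef_pos: [0.581, 0.0637, 0.0309]
tcp_rot: [3.14, -0.001, 1.34]
wrist_force: [-1.7, 0.6, 11.3]
gripper_width: 0.0176
```

Contact with the bed (11 N). Release slowly and go up.

```bash
python3 -m crank '[{"travel":[0,0,-0.005],"angular":[0,0,0],"claw":-0.5},{"travel":[0,0,-0.005],"angular":[0,0,0],"claw":-0.3},{"travel":[0,0,-0.005],"angular":[0,0,0],"claw":-0.2},{"travel":[0,0,-0.005],"angular":[0,0,0],"claw":-0.2},{"travel":[0,0,-0.005],"angular":[0,0,0],"claw":-0.2},{"travel":[0,0,-0.1],"angular":[0,0,0],"claw":-0.2},{"travel":[0,0,-0.3],"angular":[0,0,0],"claw":-0.2},{"travel":[0,0,-0.6],"angular":[0,0,0],"claw":-0.2},{"travel":[0,0,-1],"angular":[0,0,0],"claw":-0.2},{"travel":[0,0,-1],"angular":[0,0,0],"claw":-0.2}]'
python3 -m crank '[{"travel":[-0.6,0,0],"angular":[0,0,0],"claw":-0.2},{"travel":[-0.6,0,0],"angular":[0,0,0],"claw":-0.2},{"travel":[-0.6,0,0],"angular":[0,0,0],"claw":-0.2}]'
python3 - <<'E'
from h import *
s=st()
c,W=snap('wrist','w4.png'); np.save('w4.npy',W)
p=np.array([.6067,.1768]);ex,ey=np.array([.9735,-.2285]),np.array([.2285,.9735])
V=(W[...,:2]-(p-.02*ex-.06*ey))@np.stack([ex,ey],1); Z=W[...,2]
m=(abs(V[...,0]-.02)<.02)&(abs(V[...,1]+.06)<.02)&(Z>.045)&(Z<.065)
q=np.c_[V[m],Z[m]]; print(len(q),q.min(0),q.max(0),(q.min(0)+q.max(0))/2)
E
```

```text
time_s: 8.22
eef_pos: [0.5844, 0.0634, 0.1362]
tcp_rot: [3.131, -0.005, 1.34]
wrist_force: [2.6, -0.5, -0.0]
gripper_width: 0.0372
time_s: 8.47
eef_pos: [0.5654, -0.0001, 0.1303]
tcp_rot: [3.14, 0.001, 1.334]
wrist_force: [-0.0, -0.6, -0.0]
gripper_width: 0.0367
{'time_s': 8.4667, 'eef_pos': [0.5654, -0.0001, 0.1303], 'tcp_rot': [3.1402, 0.0014, 1.3336], 'wrist_force': [-0.0231, -0.6024, -0.033], 'gripper_width': 0.0367}
428 [ 0.0113615  -0.06359625  0.05293189] [ 0.02906455 -0.04640648  0.05744903] [ 0.02021302 -0.05500136  0.05519046]
```

View pics/w4.png

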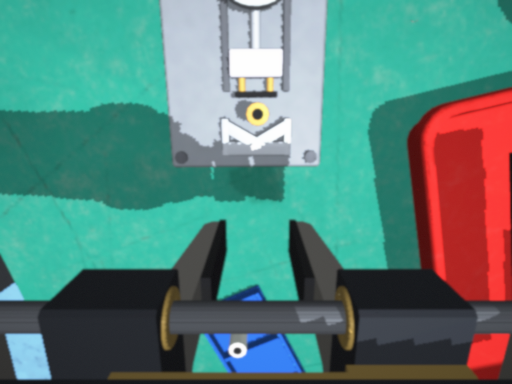

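The bush stands at (257,114) between the pad and V, upright and clear of both. Vice frame: (20,-55) mm. Next is the lever handle.

```bash
for i in 1 2; do python3 -m crank '[{"travel":[1,-0.3,-0.15],"angular":[0,0,0],"claw":0},{"travel":[1,-0.3,-0.15],"angular":[0,0,0],"claw":0},{"travel":[1,-0.3,-0.15],"angular":[0,0,0],"claw":0},{"travel":[1,-0.3,-0.15],"angular":[0,0,0],"claw":0}]'; done
python3 -m crank '[{"travel":[0.62,-0.1,0],"angular":[0,0,-0.224],"claw":0},{"travel":[0.62,-0.1,0],"angular":[0,0,-0.224],"claw":0},{"travel":[0.62,-0.1,0],"angular":[0,0,-0.224],"claw":0},{"travel":[0.62,-0.1,0],"angular":[0,0,-0.224],"claw":0},{"travel":[0.62,-0.1,0],"angular":[0,0,-0.224],"claw":0},{"travel":[0.62,-0.1,0],"angular":[0,0,-0.224],"claw":0},{"travel":[0.62,-0.1,0],"angular":[0,0,-0.224],"claw":0},{"travel":[0.62,-0.1,0],"angular":[0,0,-0.224],"claw":0}]'
python3 - <<'E'
from h import *
s=st()
c,W=snap('wrist','w5.png'); np.save('w5.npy',W)
hsv=cv2.cvtColor(c['frame'],cv2.COLOR_BGR2HSV).astype(int); Z=W[...,2]
m=((hsv[...,0]<8)|(hsv[...,0]>172))&(hsv[...,1]>130)&(Z>.09)&(Z<.106)&(abs(W[...,0]-.56)<.05)&(abs(W[...,1]-.27)<.05)
q=W[m]; p=(q.min(0)+q.max(0))/2; print(len(q),p,np.ptp(q,0),np.argwhere(m).mean(0),rel(s,p))
# lever arm points + pivot cap
m=(Z>.045)&(Z<.058)&(np.hypot(W[...,0]-.6067,W[...,1]-.1768)<.1)&(hsv[...,1]<80)&(np.hypot(W[...,0]-.6067,W[...,1]-.1768)>.045)
q=W[m][:,:2].astype(np.float32); print(len(q), cv2.fitLine(q,cv2.DIST_L2,0,.01,.01).ravel())
E
```

```text
time_s: 8.85
eef_pos: [0.5596, 0.1179, 0.1445]
tcp_rot: [-3.141, -0.004, 1.351]
wrist_force: [0.0, 0.3, 0.3]
gripper_width: 0.0461
time_s: 9.18
eef_pos: [0.5525, 0.2215, 0.1594]
tcp_rot: [-3.141, -0.003, 1.35]
wrist_force: [-0.5, 0.9, -0.1]
gripper_width: 0.0459
time_s: 9.85
eef_pos: [0.558, 0.2757, 0.159]
tcp_rot: [-3.141, 0.0, 2.041]
wrist_force: [-0.7, -0.2, -0.3]
gripper_width: 0.0461
{'time_s': 9.85, 'eef_pos': [0.558, 0.2757, 0.159], 'tcp_rot': [-3.1415, 0.0, 2.0411], 'wrist_force': [-0.6869, -0.1841, -0.2771], 'gripper_width': 0.0461}
400 [0.55782564 0.27124639 0.09573656] [0.01668429 0.01724588 0.01102547] [206.7925 256.11  ] [-0.0388054  -0.02166516  0.63309594]
548 [ 0.44014236 -0.897928    0.5776061   0.232582  ]
```

View pics/w5.png

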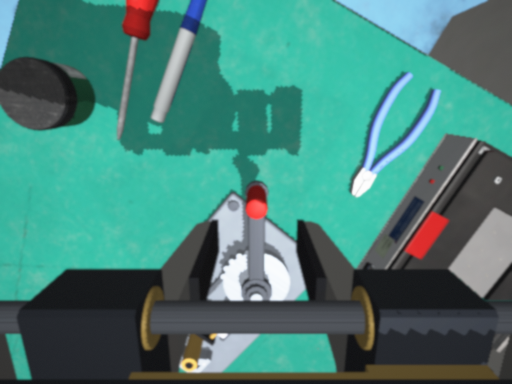

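Handle top is at (256,207), lined up between the fingers. I'll descend and pinch it.

```bash
python3 -m crank '[{"travel":[-0.04,-0.02,0.2],"angular":[0,0,0],"claw":0},{"travel":[-0.04,-0.02,0.5],"angular":[0,0,0],"claw":0},{"travel":[-0.04,-0.02,0.8],"angular":[0,0,0],"claw":0},{"travel":[-0.04,-0.02,0.98],"angular":[0,0,0],"claw":0},{"travel":[-0.04,-0.02,0.98],"angular":[0,0,0],"claw":0}]'
python3 -m crank '[{"travel":[0,0,0],"angular":[0,0,0],"claw":-1},{"travel":[0,0,0],"angular":[0,0,0],"claw":-1},{"travel":[0,0,0],"angular":[0,0,0],"claw":-1},{"travel":[0,0,0],"angular":[0,0,0],"claw":-1},{"travel":[0,0,0],"angular":[0,0,0],"claw":-1},{"travel":[0,0,0],"angular":[0,0,0],"claw":-1},{"travel":[0,0,0],"angular":[0,0,0],"claw":-1},{"travel":[0,0,0],"angular":[0,0,0],"claw":-1}]' 40
cat > f.py <<'E'
from h import *
s=ctrl.read_state(); p=np.array([.6067,.1768]); d=np.array(s['eef_pos'][:2])-p
a=np.arctan2(d[1],d[0]); t=np.array([-np.sin(a),np.cos(a)]); F=np.array(s['wrist_force'])
print('t%.2f lever %.3f r %.4f z %.4f yaw %.3f push %.1f rad %.1f fz %.1f w %.4f'%(s['time_s'],a-np.arctan2(.2712-.1768,.5578-.6067),np.hypot(*d),s['eef_pos'][2],s['tcp_rot'][2],-F[:2]@t,F[:2]@d/np.hypot(*d),F[2],s['gripper_width']))
E
python3 f.py
```

```text
time_s: 10.32
eef_pos: [0.555, 0.2703, 0.0569]
tcp_rot: [-3.134, 0.001, 2.043]
wrist_force: [-1.2, 0.1, 0.7]
gripper_width: 0.0458
time_s: 10.98
eef_pos: [0.5589, 0.2724, 0.0625]
tcp_rot: [3.139, -0.0, 2.044]
wrist_force: [0.4, 0.8, 6.5]
gripper_width: 0.0173
t10.98 lever -0.014 r 0.1069 z 0.0625 yaw 2.044 push 0.7 rad 0.5 fz 6.5 w 0.0173
```

```bash
for i in 1 2 3 4 5 6 7 8 9 10; do python3 -m crank '[{"travel":[-0.0003,-0.026,0],"angular":[0,0,-0.008],"claw":-1},{"travel":[-0.0003,-0.026,0],"angular":[0,0,-0.008],"claw":-1}]' >/dev/null; python3 f.py; done
```

```text
t11.15 lever -0.001 r 0.1068 z 0.0625 yaw 2.070 push 5.2 rad 0.9 fz 2.9 w 0.0174
t11.32 lever 0.024 r 0.1068 z 0.0625 yaw 2.095 push 5.4 rad -0.2 fz 3.8 w 0.0175
t11.48 lever 0.048 r 0.1068 z 0.0625 yaw 2.120 push 5.5 rad 0.6 fz 4.3 w 0.0172
t11.65 lever 0.073 r 0.1068 z 0.0625 yaw 2.145 push 5.5 rad 0.3 fz 3.5 w 0.0170
t11.82 lever 0.097 r 0.1068 z 0.0625 yaw 2.170 push 5.2 rad 0.4 fz 4.6 w 0.0167
t11.98 lever 0.118 r 0.1068 z 0.0625 yaw 2.195 push 6.8 rad 0.4 fz 4.5 w 0.0176
t12.15 lever 0.139 r 0.1068 z 0.0625 yaw 2.220 push 6.6 rad -0.4 fz 3.5 w 0.0171
t12.32 lever 0.156 r 0.1068 z 0.0626 yaw 2.245 push 9.6 rad -0.4 fz 2.0 w 0.0175
t12.48 lever 0.190 r 0.1068 z 0.0625 yaw 2.271 push 4.1 rad 0.7 fz 7.5 w 0.0174
t12.65 lever 0.216 r 0.1068 z 0.0625 yaw 2.296 push 5.2 rad 0.2 fz 6.3 w 0.0174
```

Click 1 came at a reading of about 0.17 (push 9.6 down to 4.1 N). I expect the next at about 0.45 and 0.73.

```bash
for i in 1 2 3 4 5 6 7 8 9 10 11 12 13 14 15 16 17 18; do python3 -m crank '[{"travel":[-0.0003,-0.026,0],"angular":[0,0,-0.008],"claw":-1},{"travel":[-0.0003,-0.026,0],"angular":[0,0,-0.008],"claw":-1}]' >/dev/null; python3 f.py; done
```

```text
t12.82 lever 0.247 r 0.1067 z 0.0625 yaw 2.321 push 2.5 rad 0.1 fz 7.5 w 0.0173
t12.98 lever 0.275 r 0.1068 z 0.0625 yaw 2.346 push 1.3 rad 1.3 fz 9.7 w 0.0175
t13.15 lever 0.297 r 0.1068 z 0.0625 yaw 2.371 push 3.8 rad 1.3 fz 8.0 w 0.0171
t13.32 lever 0.322 r 0.1068 z 0.0625 yaw 2.397 push 2.0 rad 0.1 fz 8.5 w 0.0170
t13.48 lever 0.345 r 0.1067 z 0.0625 yaw 2.422 push 3.7 rad -0.4 fz 6.1 w 0.0174
t13.65 lever 0.366 r 0.1066 z 0.0625 yaw 2.447 push 5.2 rad 0.2 fz 5.8 w 0.0172
t13.82 lever 0.387 r 0.1067 z 0.0625 yaw 2.472 push 6.1 rad 1.1 fz 4.4 w 0.0170
t13.98 lever 0.405 r 0.1066 z 0.0625 yaw 2.497 push 7.6 rad 1.4 fz 4.5 w 0.0174
t14.15 lever 0.427 r 0.1067 z 0.0625 yaw 2.522 push 6.8 rad 0.2 fz 5.1 w 0.0174
t14.32 lever 0.455 r 0.1067 z 0.0625 yaw 2.547 push 6.1 rad 0.3 fz 6.1 w 0.0173
t14.48 lever 0.486 r 0.1066 z 0.0625 yaw 2.573 push 4.3 rad 1.0 fz 8.2 w 0.0175
t14.65 lever 0.508 r 0.1066 z 0.0625 yaw 2.598 push 5.8 rad 1.1 fz 6.1 w 0.0171
t14.82 lever 0.539 r 0.1066 z 0.0624 yaw 2.623 push 3.2 rad 1.3 fz 9.2 w 0.0173
t14.98 lever 0.567 r 0.1066 z 0.0624 yaw 2.648 push 1.8 rad 1.2 fz 10.3 w 0.0175
t15.15 lever 0.594 r 0.1066 z 0.0624 yaw 2.673 push 0.3 rad 1.0 fz 10.2 w 0.0172
t15.32 lever 0.615 r 0.1065 z 0.0625 yaw 2.698 push 3.4 rad 1.6 fz 8.1 w 0.0169
t15.48 lever 0.635 r 0.1065 z 0.0625 yaw 2.723 push 4.8 rad -0.1 fz 8.5 w 0.0174
t15.65 lever 0.657 r 0.1064 z 0.0624 yaw 2.749 push 5.0 rad 1.6 fz 6.9 w 0.0173
```

```bash
for i in 1 2 3 4 5; do python3 -m crank '[{"travel":[-0.0003,-0.026,0],"angular":[0,0,-0.008],"claw":-1},{"travel":[-0.0003,-0.026,0],"angular":[0,0,-0.008],"claw":-1}]' >/dev/null; python3 f.py; done
```

```text
t15.82 lever 0.677 r 0.1064 z 0.0625 yaw 2.774 push 5.7 rad 0.9 fz 6.8 w 0.0171
t15.98 lever 0.697 r 0.1065 z 0.0625 yaw 2.799 push 6.7 rad 1.7 fz 6.2 w 0.0174
t16.15 lever 0.712 r 0.1063 z 0.0625 yaw 2.825 push 10.3 rad 1.1 fz 4.6 w 0.0172
t16.32 lever 0.745 r 0.1063 z 0.0624 yaw 2.850 push 5.6 rad 1.0 fz 9.0 w 0.0169
t16.48 lever 0.773 r 0.1063 z 0.0624 yaw 2.875 push 4.8 rad 0.3 fz 7.4 w 0.0174
```

```bash
for i in 1 2 3; do python3 -m crank '[{"travel":[-0.0003,-0.026,0],"angular":[0,0,-0.008],"claw":-1},{"travel":[-0.0003,-0.026,0],"angular":[0,0,-0.008],"claw":-1}]' >/dev/null; python3 f.py; done
python3 -m crank '[{"travel":[0,-0.01,0],"angular":[0,0,-0.003],"claw":-1},{"travel":[0,-0.01,0],"angular":[0,0,-0.003],"claw":-1},{"travel":[0,-0.01,0],"angular":[0,0,-0.003],"claw":-1},{"travel":[0,-0.01,0],"angular":[0,0,-0.003],"claw":-1},{"travel":[0,-0.01,0],"angular":[0,0,-0.003],"claw":-1},{"travel":[0,-0.01,0],"angular":[0,0,-0.003],"claw":-1}]'; python3 f.py
python3 - <<'E'
from h import *
c,W=snap('side'); cv2.imwrite('pics/side6.png',cv2.resize(c['frame'][110:230,170:320],None,fx=4,fy=4,interpolation=cv2.INTER_CUBIC))
c2,W2=snap('scene'); 
p=np.array([.6067,.1768]);ex,ey=np.array([.9735,-.2285]),np.array([.2285,.9735])
for n,Q in(('side',W),('scene',W2)):
    V=(Q[...,:2]-(p-.02*ex-.06*ey))@np.stack([ex,ey],1); Z=Q[...,2]
    m=(abs(V[...,0]-.02)<.02)&(abs(V[...,1]+.06)<.03)&(Z>.045)&(Z<.062)
    q=np.c_[V[m],Z[m]]; print(n,len(q),(q.min(0)+q.max(0))/2 if len(q) else '')
    for nm,u,v in(('bushes',0,0),):
        m=(Z>.042)&(Z<.056)&(abs(Q[...,0]-.525)<.04)&(abs(Q[...,1]+.24)<.12); k,l=cv2.connectedComponents(m.astype(np.uint8))
        print([np.median(Q[l==i],0).round(3).tolist() for i in range(1,k) if (l==i).sum()>5])
E
```

```text
t16.65 lever 0.803 r 0.1063 z 0.0624 yaw 2.900 push 3.2 rad 2.0 fz 9.2 w 0.0174
t16.82 lever 0.832 r 0.1063 z 0.0624 yaw 2.925 push 2.6 rad 2.5 fz 11.0 w 0.0173
t16.98 lever 0.854 r 0.1062 z 0.0624 yaw 2.950 push 4.1 rad 2.9 fz 10.2 w 0.0170
time_s: 17.48
eef_pos: [0.5033, 0.2012, 0.0624]
tcp_rot: [3.138, 0.0, 2.959]
wrist_force: [-2.1, 5.5, 9.7]
gripper_width: 0.017
t17.48 lever 0.861 r 0.1062 z 0.0624 yaw 2.959 push 4.8 rad 3.3 fz 9.7 w 0.0170
side 34 [ 0.02019951 -0.06480447  0.05133428]
[[0.507, -0.153, 0.046], [0.522, -0.274, 0.046], [0.541, -0.331, 0.046]]
scene 47 [ 0.01685855 -0.06260641  0.05148976]
[[0.538, -0.326, 0.047], [0.52, -0.27, 0.046], [0.504, -0.148, 0.047]]
```

View pics/side6.png

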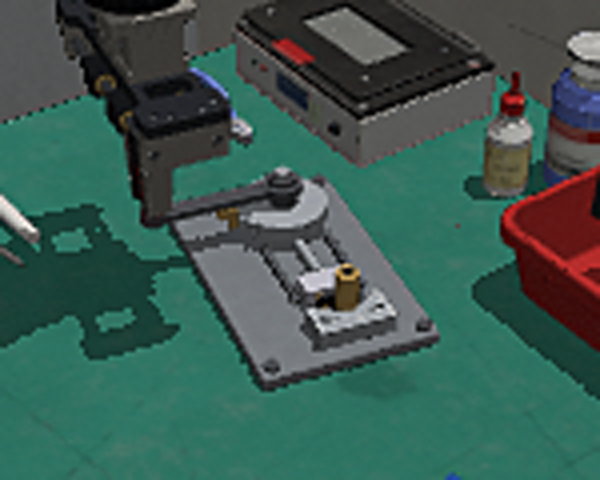

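The crop shows the bush upright in the V at (347,287), with the pad behind it and the gripper holding the lever. The three clicks came at readings of about 0.17, 0.43 and 0.73. The lever now reads 0.861, close to the expected middle of the third notch (0.87), so I'll hand in.

```bash
python3 -c "
from h import *
ctrl.hand_in()"; python3 f.py
```

```text
the job is handed in; nothing more can be done
the job is handed in; nothing more can be done
```

I stood the brass bush on the vice bed, swung the lever over three clicks, and handed in at about 17.6 s with the gripper still holding the lever.

- **Placing:** after I let go, the bush stood upright at about (20, -55) mm in the vice's frame, with the lever still at rest.
- **Lever:** the first and third clicks were sharp push drops at readings of about 0.17 and 0.72–0.73 rad. The second was softer, at about 0.41–0.45 rad. I stopped at 0.861 rad, against an expected third-notch centre of about 0.87. The arm was pushing about 5 N and the gripper held at 40 N.
- **Clamping:** the last pictures show the bush upright in the V. The side camera put it at (20, -65) mm and the scene camera at (17, -63) mm, which differ by a few millimetres.
- **Other bushes:** the white, green and black bushes are still within about 2 mm of where they started.
- **Not checked directly:** I did not measure how hard the pad presses on the bush. I also judged the roller's seating only from the lever angle and the feel of the clicks.
- **Vice position:** the vice's origin turned out to be about 10 mm off the plate's centre, so I located it from the pivot and jaws instead.
- **Side force:** the wrist showed an upward force of up to about 11 N while gripping the lever, which I did not explain. It stayed well under the limits.

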